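Move the offer clip to the other price card and hold it open

ROBOT

A 7-joint arm with a two-finger parallel gripper is mounted at the origin on a cart in front of the work surface, level with it; the furniture and walls round the work are solid. World frame = base frame: x ahead of the robot, y to its left, z up, the work surface at z = 0. Lengths are in m, angles in rad, forces in N, time in s.
With the tool pointing down it reaches from about 0.4 to 0.925 m from the base axis. Payload 5.6 kg.
Tool frame: the origin (TCP) lies on the centre line of the jaws, within the pads' length; the fingertips stand 25 mm ahead of it and the grasp point (between the pads) lies 6 mm ahead of it; z points along the fingers, y is the line along which they close (so a half turn about z gives the same grasp; the last joint's range is limited). The gripper opens to 85 mm and grips with 20 to 120 N. Pads are 22 mm wide; open, the fingers measure 114 mm over their backs; the gripper's body (76 mm by 85 mm) begins 54 mm behind the grasp point. The pads swing forward as they close: fully open they stand 13 mm farther back than shut.
Start: joints at [1.181, 0.468, -0.012, 1.603, 0.006, 1.071, -0.056], TCP at [0.221, -0.611, 0.256] pointing down, gripper open.
Joint ranges: [-2.53, 2.53], [-0.31, 2.02], [-1.57, 1.55], [0.28, 2.44], [-1.29, 4.43], [0.15, 1.84], [-2.92, 2.92]. Speed limits (rad/s): [2.57, 2.57, 3.14, 3.14, 3.14, 3.14, 3.14].

INTERFACE

Orientations are given as a unit quaternion [w, x, y, z].
In Python, from station import manip, grab_frame gives the robot as it stands (manip), with the cameras as plain functions. Calls block until the motion is done:
- manip.movep(position, orientation): joint-space move of the TCP to a pose.
- manip.line_to(position, feed=0.15, ori=None, contact_N=None): straight line of the TCP; ori=None keeps the orientation; feed is the mean speed in m/s. With contact_N (N) it stops when the force on the tool has changed by that much, and returns True; else False.
- manip.set_joints(angles): joint-space move.
- manip.gripper_to(opening, squeeze=None): finger opening in m; squeeze is the grip in N (None keeps the last); returns when the fingers have stopped.
- manip.pause(seconds).
- manip.inverse_kinematics(position, orientation): joint angles nearest the present ones, or None.
- grab_frame(name): name is "side" or "top" or "wrist"; returns a dict with "img" (420x560x3 uint8, blue, green, red), "K" (3x3 intrinsics, pixels), "R" (3x3) and "t" (3): a world point X has camera coordinates R X + t. Camera axes: x right, y down, z forward; pixel columns grow to the right and rows downward; lengths in m; the calibration is good to about 2 mm. A picture is of the moment at which its call begins. There is no depth.
A pose or a line that the arm cannot do raises manip.PlanningError and nothing moves.
- manip.hand_in(): hands the job in; it is judged then, once.
Readings, each from a call of its own:
- manip.read_time_s(): time.
- manip.read_joint_pos(): joint angles.
- manip.read_dq(): joint speeds.
- manip.read_joint_efforts(): joint torques, N m.
- manip.read_eef_pos(): TCP position.
- manip.read_orientation(): TCP orientation.
- manip.read_force(): force on the tool from outside, world axes, zero at the start.
- manip.read_torque(): the same for the moment, N m.
- manip.read_opening(): finger opening in m.
- manip.read_grip_force(): force on a finger pad.
Only numpy, scipy, OpenCV 4.12 (cv2) and the standard library are available. Lean on these libraries where they do the work, as an engineer would, in place of code of your own. Each camera call takes 0.05 s, during which the arm holds its last target. There are 200 camera calls.

TASK

Today's offer moves from one price card to the other: squeeze the red-and-white spring clip open by its handles, lift it off the card it sits on, and lower it, still open, over the middle of the top edge of the bare price card, with the clip's red half on that card's printed side. Finish while holding it there in the gripper, upright, squeezed wide open, with the card's edge well down between the two jaws but nothing of the clip touching the card, so that a colleague can slip the offer ticket in. Both card blocks stay standing where they are, and the things around them are left alone.

Things in the scene. Friction and masses are not known exactly. Their poses are not given: they have to be found in the camera images.
- clip: Spring clip, 88 mm tall, 24 mm wide, 60 g; red front half, white back half, steel coil between. Starts on the old card, leaning with it, jaws down, red on its printed side. Origin: underside of the coil (throat), resting on the card's top edge. z up to the handles, -x red half, +x white half (handles are squeezed together along x), y along the card edge.
- clip_front_handle (a point): Rolled end of the red handle, 24 mm wide, leaning 23 degrees outwards when closed. 51 mm above the clip's origin closed, 58 mm fully open (handles then parallel). Squeeze both between the pads near their ends: about 4 N on each handle starts it, 9 N opens it fully, to a hard stop. Let go, it snaps shut.
- clip_back_handle (a point): The same on the white handle. Both ends rise 7 mm past the clip's throat as they are squeezed: rise with them, or friction may leave the clip up to 10 mm lower in the grip than it was.
- clip_front (a joint): Swing of the red half about the hinge, rad: 0 pinching a card, 0.42 fully open (stop); both halves swing alike. Over the outsides of the handle ends it is about 58 mm at 0, 39 mm at 0.2, 17 mm at 0.42; the gap between the lips is 3 mm at 0, 18 mm at 0.2, 33 mm at 0.42.
- clip_back (a joint): The same for the white half.
- clip_front_lip (a point): Centre of the red jaw's rounded lip (radius 3 mm, its lower end). Below the clip's origin by 31 mm closed, 26 mm fully open.
- clip_back_lip (a point): The same on the white jaw.
- old_card: Price card that carries the clip at the start: oak block 29 x 55 x 36 mm, 130 g, loose, with a printed card in a clear sleeve 3 mm thick and 53 mm wide, leaning back 8 degrees, standing 41 mm out of the block. Origin: centre of the block's underside; z up, y along the card, printed side towards -x.
- old_card_edge (a point): Middle of its card's top edge, 77 mm above the worktop. Axes of the leaning card: z up in the card's plane, y along its edge, -x out of the printed side.
- new_card: The bare price card: same make, size and axes as the old one, loose.
- new_card_edge (a point): Middle of the bare card's top edge, same height and axes as on the old card.
- kitchen_timer: Bystander: round red-and-white kitchen timer, 68 mm across, 53 mm tall, between the two cards. Origin: centre of its underside.
- steel_pot_3: Bystander: small steel pot, 54 mm across, 29 mm tall, behind the bare card. Origin: centre of its underside.
- cheese_wedge: Bystander: wedge of cheese, 56 x 81 x 41 mm, on the cheese board at the right. Origin: centre of its underside.

How it is judged:
By the outcome, as a careful person would: the job done as asked, in the order asked, and still so for the second after the job is handed in, while the arm keeps its last pose, push and grip.
It also fails if it takes over 38 s, if anything falls off the work surface, if the arm or the gripper's body presses on something with over 40 N, if the wrist force passes 120 N, or if a joint passes its speed limit or range.

## Working session

There is one attempt and no reset: what is moved stays moved. The work goes in short steps, each a Python script; the robot and the scene stay as the last script left them, time stands still between calls to the robot, and variables do not carry over. Pictures are saved under pics/ and viewed, at most 10 in all, crops included, and the job is handed in when it is done.

```bash
mkdir -p pics; ls
python3 - <<'E'
from station import manip, grab_frame
import cv2,pickle,numpy as np
d={n:grab_frame(n) for n in("side","top","wrist")}
pickle.dump(d,open("f0.pkl","wb"))
for n in d:
  cv2.imwrite(f"pics/{n}0.png",d[n]["img"]); print(n,d[n]["K"].tolist(),(-d[n]["R"].T@d[n]["t"]).round(3),d[n]["R"].round(2).tolist())
print(manip.read_time_s(),manip.read_orientation(),manip.read_opening(),manip.read_force())
E
```

```text
pics
station.py
side [[469.34583677865135, 0.0, 283.98768710269735], [0.0, 469.34583677865135, 206.62866391221502], [0.0, 0.0, 1.0]] [-0.084  0.99   0.809] [[-0.87, -0.49, -0.01], [-0.23, 0.43, -0.87], [0.44, -0.75, -0.49]]
top [[533.4662837899971, 0.0, 278.57971404326656], [0.0, 533.4662837899971, 210.70741387200854], [0.0, 0.0, 1.0]] [ 0.475 -0.095  1.489] [[0.02, -1.0, 0.03], [-1.0, -0.02, -0.07], [0.07, -0.02, -1.0]]
wrist [[366.98763260268345, 0.0, 279.5917748601672], [0.0, 366.98763260268345, 209.46949263217488], [0.0, 0.0, 1.0]] [ 0.29  -0.586  0.374] [[0.34, -0.94, -0.0], [-0.9, -0.33, 0.29], [-0.27, -0.1, -0.96]]
0.15 [-6.62030076e-04  9.85010390e-01  1.72493666e-01 -1.71742457e-04] 0.08528730281691035 [ 0.72469788  0.37696189 -0.48849018]
```

View pics/top0.png

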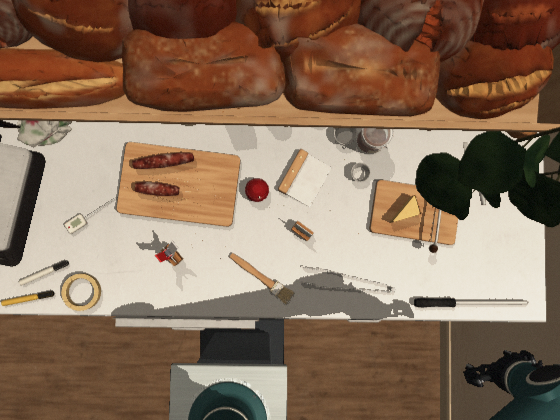

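View pics/side0.png

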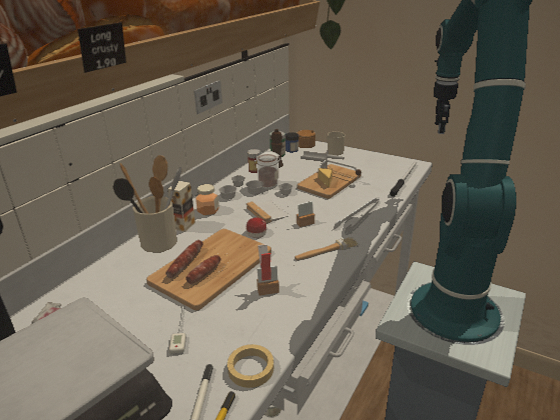

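```bash
cat > h.py <<'E'
import numpy as np,cv2
from scipy.spatial.transform import Rotation as Ro
def ray(f,uv):
    c=-f["R"].T@f["t"]; d=f["R"].T@np.linalg.solve(f["K"],[uv[0],uv[1],1]); return c,d/np.linalg.norm(d)
def onz(f,uv,z):
    c,d=ray(f,uv); return c+d*(z-c[2])/d[2]
def tri(*obs):
    A=np.zeros((3,3));b=np.zeros(3);R=[ray(f,uv) for f,uv in obs]
    for c,d in R: P=np.eye(3)-np.outer(d,d);A+=P;b+=P@c
    X=np.linalg.solve(A,b); return X,[round(1e3*np.linalg.norm(np.cross(X-c,d)),1) for c,d in R]
def proj(f,X):
    p=f["K"]@(f["R"]@np.asarray(X)+f["t"]); return p[:2]/p[2]
def quat(cx):  # rotation matrix -> wxyz
    q=Ro.from_matrix(cx).as_quat(); return [q[3],q[0],q[1],q[2]]
def down(yaw,tilt=None):
    "tool down, closing axis (tool y) along world heading yaw"
    y=np.array([np.cos(yaw),np.sin(yaw),0]);z=np.array([0,0,-1.]);return np.c_[np.cross(y,z),y,z]
E
python3 - <<'E'
from h import *
import pickle
d=pickle.load(open("f0.pkl","rb"))
def crop(n,u,v,w,h,s): return cv2.resize(d[n]["img"][v:v+h,u:u+w],None,fx=s,fy=s,interpolation=cv2.INTER_CUBIC)
a=np.hstack([crop("top",130,222,65,50,6),crop("top",270,207,65,50,6)])
b=np.hstack([crop("side",235,240,65,50,6),crop("side",270,190,65,50,6)])
cv2.imwrite("pics/c0.png",np.vstack([a,b]))
for uv in [(170,256),(302,231)]: print(onz(d["top"],uv,.04))
E
```

```text
[0.44497775 0.16096973 0.04      ]
[ 0.51847782 -0.1941721   0.04      ]
```

View pics/c0.png

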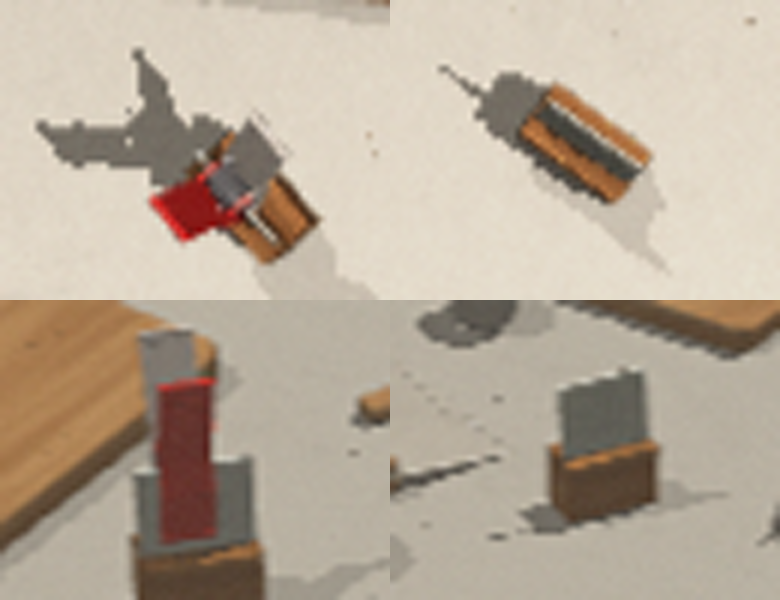

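Run:
```python
from station import manip, grab_frame
from h import *
import pickle
D=np.deg2rad
for p,a in [((.52,-.19,.22),-33),((.445,.16,.25),-50),((.52,-.19,.22),147),((.445,.16,.25),130)]:
  for z in (p[2],.11): print(a,manip.inverse_kinematics([*p[:2],z],quat(down(D(a)))))
o={}
manip.movep([.51,-.19,.22],quat(down(D(-33)))); o["n"]=grab_frame("wrist");print(manip.read_time_s())
manip.movep([.445,.16,.25],quat(down(D(-50)))); o["o"]=grab_frame("wrist");print(manip.read_time_s(),manip.read_force())
pickle.dump(o,open("f1.pkl","wb"))
cv2.imwrite("pics/w1.png",np.hstack([cv2.resize(o[k]["img"][20:400,80:480],None,fx=1,fy=1) for k in "no"]))
```

```text
-33 [ 0.60152104  0.38308286 -0.38601293  1.85549195  0.17565067  0.9362074
 -0.4397444 ]
-33 [ 0.57030788  0.53781835 -0.35510388  1.92700894  0.27247066  0.72326485
 -0.5204499 ]
-50 [ 0.4472109   0.34990353 -1.01516449  1.98183353  0.35364521  0.99903757
 -1.60939422]
-50 [ 0.23298575  0.54445453 -0.78998163  2.09577082  0.5833369   0.73146776
 -1.80836312]
147 [ 1.19354654  0.78512373 -1.32088387  1.82229394  0.81811196  1.21818666
  2.18146584]
147 [ 1.17337536  1.04405608 -1.33369512  1.89195695  1.11404092  1.21177577
  1.99556817]
130 [ 0.61772735  0.51253493 -1.29761981  1.9753857   0.56246792  1.08752197
  1.34195467]
130 [ 0.44940582  0.72323541 -1.10880418  2.08523108  0.86247072  0.89479314
  1.10299129]
2.0583
3.45 [-0.73067673  0.57991726  0.46431083]
```

View pics/w1.png

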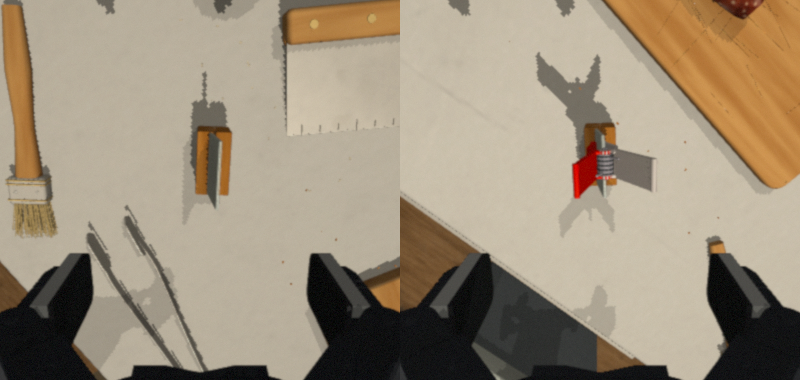

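Run:
```python
import pickle,cv2,numpy as np
o=pickle.load(open("f1.pkl","rb"))
c=lambda k,u,v,w,h:cv2.resize(o[k]["img"][v:v+h,u:u+w],None,fx=6,fy=6,interpolation=cv2.INTER_CUBIC)
cv2.imwrite("pics/c1.png",np.hstack([c("n",265,138,50,98),c("o",250,138,80,98)]))
```

```text
(no output)
```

View pics/c1.png

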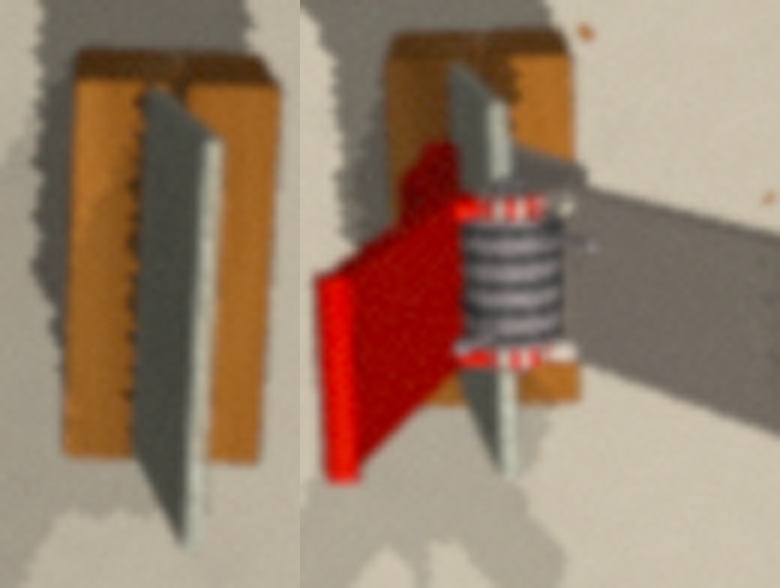

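Run:
```python
from h import *
import pickle
o=pickle.load(open("f1.pkl","rb"))
n,f=o["n"],o["o"]
def pr(name,A,B):
    d=B-A; print(name,A.round(4),B.round(4),"len",np.linalg.norm(d).round(4),"mid",((A+B)/2).round(4),"normal deg",np.rad2deg(np.arctan2(d[1],d[0])).round(1)+90)
    return (A+B)/2
en=pr("new edge",onz(n,(300.2,161.2),.077),onz(n,(296.4,228.5),.077))
eo=pr("old edge",onz(f,(282.8,154.5),.077),onz(f,(284.6,216.3),.077))
h=cv2.cvtColor(f["img"],cv2.COLOR_BGR2HSV)
m=((h[...,2]>150)&(h[...,1]<60)).astype(np.uint8); m[:,:318]=0;m[:,345:]=0
print(h[180:222:5,325:342,2])
r=pr("red",onz(f,(250+19/6,138+272/6),.131),onz(f,(250+28/6,138+480/6),.131))
r2=pr("red c",onz(f,(250+37/6,138+275/6),.131),onz(f,(250+44/6,138+478/6),.131))
print(manip.read_eef_pos() if 0 else "")
```

```text
new edge [ 0.5388 -0.1742  0.077 ] [ 0.5091 -0.2159  0.077 ] len 0.0512 mid [ 0.524 -0.195  0.077] normal deg -35.400000000000006
old edge [0.4712 0.1768 0.077 ] [0.4327 0.1424 0.077 ] len 0.0516 mid [0.4519 0.1596 0.077 ] normal deg -48.30000000000001
[[114 112 112 114 111 106 124 152 182 201 202 194 195 201 203 202 202]
 [113 115 115 115 111 106 130 161 189 208 206 198 200 200 203 201 202]
 [114 113 113 114 111 111 132 164 190 208 206 196 200 203 201 202 200]
 [117 118 116 114 110 110 135 168 194 209 206 196 198 201 202 201 202]
 [117 115 112 111 109 112 138 170 198 211 205 191 195 201 201 202 203]
 [115 111 116 115 113 112 142 173 198 210 204 189 197 202 203 201 203]
 [200 193 183 167 150 131 148 178 199 211 199 185 193 200 200 201 202]
 [201 203 201 202 203 203 201 202 201 200 201 204 204 204 203 203 203]
 [200 201 201 203 201 204 204 200 205 204 203 202 202 201 200 200 203]]
red [0.4497 0.185  0.131 ] [0.4315 0.1691 0.131 ] len 0.0241 mid [0.4406 0.177  0.131 ] normal deg -48.900000000000006
red c [0.4507 0.1832 0.131 ] [0.4329 0.1679 0.131 ] len 0.0236 mid [0.4418 0.1755 0.131 ] normal deg -49.19999999999999
```

```bash
cat >> h.py <<'E'
def tool(yaw,lean):
    "tool rotation, tool y along clip +x (heading yaw), tool axis leaning back by lean; also clip up axis"
    n=np.array([np.cos(yaw),np.sin(yaw),0]);up=np.array([0,0,1.])
    x=n*np.cos(lean)-up*np.sin(lean); z=up*np.cos(lean)+n*np.sin(lean)
    return np.c_[np.cross(x,-z),x,-z],z
EO=np.array([.4519,.1596,.077]);EN=np.array([.524,-.195,.077])
YO,YN=np.deg2rad(-48.6),np.deg2rad(-35.4);L8=np.deg2rad(8)
E
python3 - <<'E'
from station import manip, grab_frame
from h import *
import pickle
R,z=tool(YO,L8);q=quat(R)
manip.movep(EO+z*.11,q); a=grab_frame("wrist")
manip.line_to(EO+z*.049,feed=.08); 
manip.gripper_to(.066,20); b=grab_frame("wrist")
print(manip.read_time_s(),manip.read_opening(),manip.read_force(),manip.read_eef_pos()-(EO+z*.049))
pickle.dump({"a":a,"b":b},open("f2.pkl","wb"))
cv2.imwrite("pics/w2.png",np.hstack([a["img"][120:,80:480],b["img"][120:,80:480]]))
f=b
for s in (-.029,.029):print(proj(f,EO+z*.051+R[:,1]*s))
E
```

```text
5.175 0.06584008355901581 [ 0.18818698 -0.73358759 -0.61172027] [ 1.40347913e-04 -7.28809340e-05  1.85092746e-04]
[199.67511853 310.81657927]
[359.47812497 310.8132942 ]
```

View pics/w2.png

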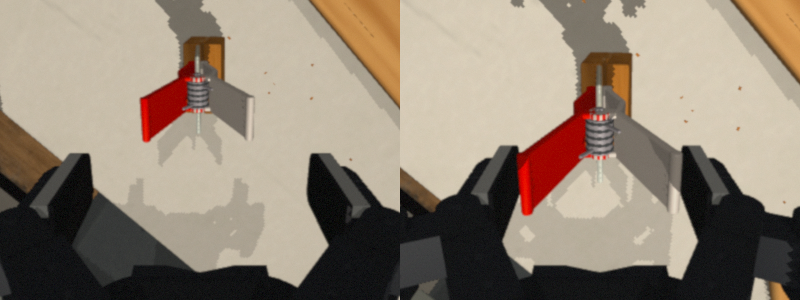

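```bash
cat >> h.py <<'E'
def sofo(o):
    a=np.arcsin((o/2-.0024)/.052); t=np.arcsin(np.clip(o/2/.0575-.099,-1,1))
    return .052*np.cos(a)+.0575*np.cos(t)
E
python3 - <<'E'
from station import manip, grab_frame
from h import *
import pickle
R,z=tool(YO,L8);s0=sofo(.058)
f0=np.array(manip.read_force())
for o in np.arange(.057,.0165,-.003):
    manip.gripper_to(o,20)
    F=R.T@(np.array(manip.read_force())-f0)
    s=.049+sofo(o)-s0
    print(round(o,3),round(manip.read_opening(),4),round(manip.read_grip_force(),1),F.round(1),round(s,4),round(manip.read_time_s(),2))
    if np.abs(F).max()>8: print("abort");break
    manip.line_to(EO+z*s,feed=.03)
else:
    b=grab_frame("wrist");c=grab_frame("side")
    pickle.dump({"b":b,"c":c},open("f3.pkl","wb"))
    cv2.imwrite("pics/w3.png",np.hstack([b["img"][120:,80:480],cv2.resize(c["img"][200:275,220:320],None,fx=4,fy=4,interpolation=2)]))
print((R.T@(np.array(manip.read_force())-f0)).round(1))
E
```

```text
0.057 0.057 4.6 [ 0.2 -1.4 -2.9] 0.0495 5.42
0.054 0.0543 5.5 [ 0.7 -1.3 -5.4] 0.051 5.89
0.051 0.0509 5.3 [-0.6 -0.4 -3.5] 0.0523 6.36
0.048 0.0482 5.3 [-1.2 -0.9 -2.9] 0.0536 6.83
0.045 0.045 5.4 [ 0.1 -0.6 -3.4] 0.0547 7.29
0.042 0.0422 5.5 [ 0.5 -0.6 -3.6] 0.0557 7.76
0.039 0.0388 5.6 [ 0.3 -1.7 -3.5] 0.0567 8.22
0.036 0.0363 5.8 [-1.3 -0.4 -2.7] 0.0575 8.69
0.033 0.0333 6.0 [-0.4 -0.  -2.3] 0.0583 9.16
0.03 0.0303 6.1 [ 0.8 -0.7 -1.8] 0.0589 9.62
0.027 0.0269 6.3 [-0.2 -0.6 -1.1] 0.0595 10.09
0.024 0.0242 6.5 [-0.1 -1.  -1.5] 0.06 10.56
0.021 0.021 7.8 [-0.4 -0.9 -2. ] 0.0604 11.03
0.018 0.0181 8.5 [-0.3 -2.2 -2.1] 0.0607 11.49
[ 0.8 -0.8  0.1]
```

View pics/w3.png

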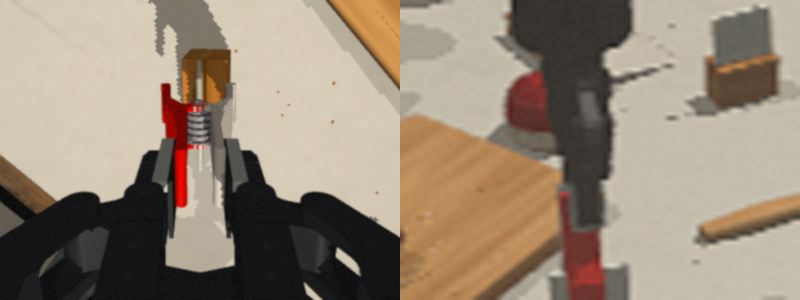

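Run:
```python
from station import manip, grab_frame
from h import *
import pickle
R,z=tool(YO,L8)
manip.gripper_to(.010,30); print(manip.read_opening(),manip.read_grip_force())
manip.line_to(EO+z*.120,feed=.08)
a=grab_frame("wrist")
R2,z2=tool(YN,L8/2)
manip.movep(EN+z2*.061+np.array([0,0,.045]),quat(R2))
b=grab_frame("wrist");c=grab_frame("side");t=grab_frame("top")
print(manip.read_time_s(),manip.read_opening(),manip.read_force())
pickle.dump({"a":a,"b":b,"c":c,"t":t},open("f4.pkl","wb"))
O=EN+np.array([0,0,.045])
for n,f in (("w",b),("s",c),("t",t)):
  print(n,"origin",proj(f,O),"edge",proj(f,EN),"lips",proj(f,O-z2*.026-R2[:,1]*.0195),proj(f,O-z2*.026+R2[:,1]*.0195))
u,v=proj(c,EN).astype(int)-[40,45]
cv2.imwrite("pics/w4.png",np.hstack([cv2.resize(b["img"][150:350,200:360],None,fx=3,fy=3),cv2.resize(c["img"][v:v+150,u:u+80],None,fx=4,fy=4,interpolation=2)]));print(u,v)
```

```text
0.015061854792760645 32.17922614887357
14.4667 0.01542792270545254 [ 0.54178895 -0.35200727 -0.79494   ]
w origin [281.33154329 247.7971628 ] edge [285.89581365 220.7681439 ] lips [248.39924375 230.75827866] [313.88009861 230.9201174 ]
s origin [305.15464627 190.10128046] edge [305.03471124 202.47125833] lips [308.15007926 199.73010682] [302.59601537 195.34484745]
t origin [304.55360019 227.92572927] edge [303.30239972 228.51643835] lips [299.05853412 234.81121038] [307.75244748 222.86999562]
265 157
```

View pics/w4.png

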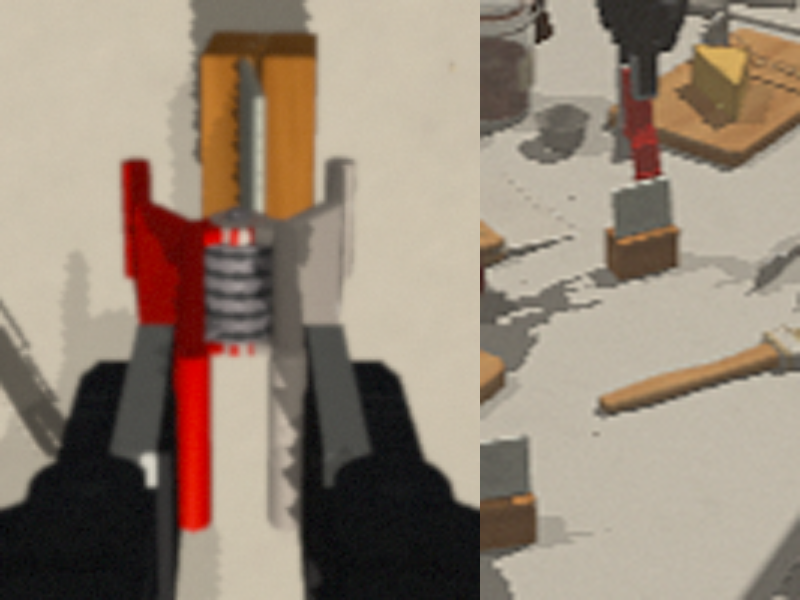

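Run:
```python
from station import manip, grab_frame
from h import *
import pickle
R2,z2=tool(YN,L8/2)
P=EN+z2*(.061+.011)-R2[:,0]*.002
print(manip.line_to(P,feed=.04,contact_N=4)); manip.pause(.3)
b=grab_frame("wrist");c=grab_frame("side");t=grab_frame("top")
print(manip.read_time_s(),manip.read_opening(),manip.read_force(),manip.read_eef_pos()-P)
pickle.dump({"b":b,"c":c,"t":t},open("f5.pkl","wb"))
O=EN+z2*.011
for n,f in (("w",b),("s",c)):
  print(n,"edge",proj(f,EN),"lips",proj(f,O-z2*.026-R2[:,1]*.0195),"lip low",proj(f,O-z2*.029-R2[:,1]*.0195))
u,v=proj(c,EN).astype(int)-[20,35]
cv2.imwrite("pics/w5.png",np.hstack([cv2.resize(b["img"][150:350,200:360],None,fx=3,fy=3,interpolation=2),cv2.resize(c["img"][v:v+75,u:u+40],None,fx=8,fy=8,interpolation=2)]));print(u,v)
```

```text
False
15.9167 0.015166869420106501 [ 0.1536129  -0.25646342  0.26724631] [ 2.75123599e-05 -1.70542077e-05  8.13280916e-05]
w edge [279.54662139 233.68007589] lips [246.6612031  224.76737015] lip low [247.08630806 223.12464102]
s edge [305.03471124 202.47125833] lips [307.91530295 208.93487427] lip low [307.93466961 209.77259179]
285 167
```

View pics/w5.png

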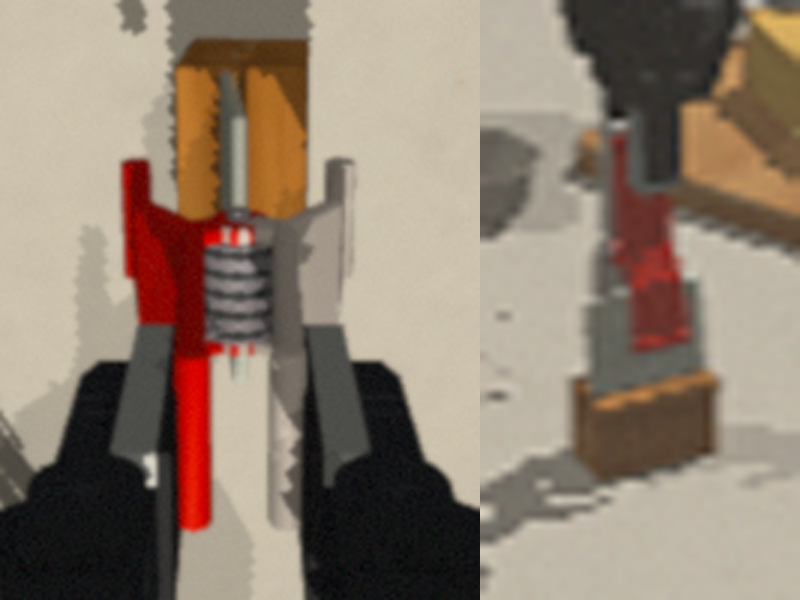

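Run:
```python
from h import *
import pickle
f=pickle.load(open("f5.pkl","rb"))["b"]
R2,z2=tool(YN,L8/2);tx,ty=R2[:,0],R2[:,1]
g=lambda X:(round(1e3*(X-EN)@tx,1),round(1e3*(X-EN)@ty,1))
U=lambda u,v:(200+u/3,150+v/3)
for n,u,v,z in [("edge far",238,117,.077),("edge near",239,382,.077),("coil ctr",238,291,.077+.016),("red lip far",136,160,.062),("red lip near",132,277,.062),("white lip far",341,160,.062),("white lip near",347,277,.062)]:
  print(n,g(onz(f,U(u,v),z)))
```

```text
edge far (np.float64(25.4), np.float64(-0.1))
edge near (np.float64(-26.8), np.float64(0.1))
coil ctr (np.float64(-1.3), np.float64(-0.1))
red lip far (np.float64(12.8), np.float64(-20.1))
red lip near (np.float64(-11.8), np.float64(-21.5))
white lip far (np.float64(13.6), np.float64(19.8))
white lip near (np.float64(-10.6), np.float64(21.6))
```

Run:
```python
from station import manip, grab_frame
from h import *
R2,z2=tool(YN,L8/2)
P=EN+z2*(.061+.008)-R2[:,0]*.002
print(manip.line_to(P,feed=.02,contact_N=4)); manip.pause(.5)
b=grab_frame("wrist");c=grab_frame("side")
print(manip.read_time_s(),manip.read_opening(),manip.read_grip_force(),manip.read_force())
u,v=proj(c,EN).astype(int)-[20,35]
cv2.imwrite("pics/w6.png",np.hstack([cv2.resize(b["img"][150:350,200:360],None,fx=3,fy=3,interpolation=2),cv2.resize(c["img"][v:v+75,u:u+40],None,fx=8,fy=8,interpolation=2)]))
```

```text
False
16.8167 0.015208478832202771 31.879613175988197 [-0.28204653  0.29500572 -0.02160484]
```

View pics/w6.png

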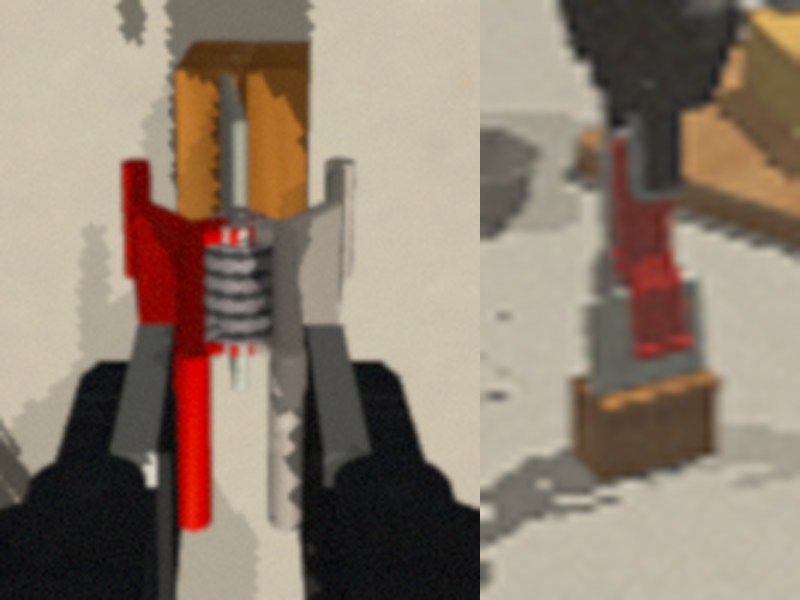

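The picture shows the edge strip (x≈238) midway between the red lip (136) and the white lip (341). The lip is well down over the card and nothing is touching, so I'm handing in.

```bash
python3 -c "
from station import manip, grab_frame
print(manip.hand_in())"
```

```text
the job is handed in; nothing more can be done
None
```

The job is handed in at about 17 s: the clip is held wide open over the middle of the bare card's top edge, red half on the printed side and leaning back about 4°, with the edge about 17 mm above the lips and no contact seen or felt; I took no picture of the old card after lifting the clip off it.

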